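# Clear the tea box and hold its lid open at 60 degrees

### The arm

A 7-joint arm with a two-finger parallel gripper is mounted at the origin on the work surface. World frame = base frame: x ahead of the robot, y to its left, z up, the work surface at z = 0. Lengths are in m, angles in rad, forces in N, time in s.
With the tool pointing down it reaches from about 0.425 to 0.825 m from the base axis. Payload 3.6 kg.
Tool frame: the origin (TCP) lies at the very end of the fingers, on their centre line; the grasp point (between the pads) lies 19 mm behind it (robot.grip_depth is the distance from the TCP to the grasp point, in m); z points along the fingers, y is the direction in which the jaws open and shut (so a half turn about z gives the same grasp; the last joint's range is limited). The gripper opens to 93 mm and grips with 3 to 60 N. Pads are 15 mm wide; open, the fingers measure 128 mm over their backs; the gripper's body (75 mm by 188 mm) begins 65 mm behind the grasp point.
Start: joints at [1.103, 0.615, -0.013, 1.423, 0.008, 1.103, -0.04], TCP at [0.277, -0.588, 0.219] pointing down, gripper open.
Joint ranges: [-3.12, 3.12], [-0.3, 2.06], [-1.34, 1.32], [0.26, 2.42], [-1.36, 4.5], [0.01, 1.98], [-2.84, 2.84]. Speed limits (rad/s): [2.79, 2.79, 3.14, 3.14, 3.14, 3.14, 3.14].

### API

Orientations are given as a unit quaternion [w, x, y, z].
In Python, from plant import robot gives the robot as it stands.
- The arm moves only by the tool play_rows, never from a script. Its argument "rows" is one flat list of numbers, 6 for each row, row after row: the shift along the tool's x, y, z in m, then the turn, a rotation vector about the tool's x, y, z in degrees. In form: [tx, ty, tz, wx, wy, wz, tx, ty, tz, wx, wy, wz, ...]. A call has exactly 10 rows; each row shifts and turns the pose as measured when the row begins, along the tool's axes as they then stand; what a row does not reach is not made up. A row lasts 1/10 s, in which the tool goes at most 50 mm and 8.59 degrees, less where a joint would pass 70% of its speed; a pose out of reach is approached as far as the arm can. A call is refused whole if a number of a shift passes 0.05 or a number of a turn 8.59, either way. A call with a gripper value outside its range is refused whole. "hand" is the opening, from -1 (shut) to 1 (fully open), so that 0 is half open, set as the call begins (left out, the last holds). The fingers move at their own pace and stop on an object; the grip force is fixed at half the most. Time passes only in rows, so rows that do not move let the fingers close, or fill a call up. It gives the time, the measured TCP pose, the force and the opening at its end, in the units of the state.
- robot.observe(): the state, without advancing time (a new reading comes with each control period).
- robot.get_image(name): name is "scene" or "top" or "wrist"; returns a dict with "image" (400x640x3 uint8, red, green, blue), "intrinsics" (3x3 intrinsics, pixels), "rvec" (rotation vector, rad) and "tvec" (3), from world to camera coordinates, as OpenCV has them; the wrist camera has in their place "tool_from_camera" (4x4, takes a point from camera to tool coordinates, whose origin is the TCP and whose axes are the flange's). Camera axes: x right, y down, z forward; pixel columns grow to the right and rows downward; lengths in m; the calibration is good to about 2 mm. The wrist camera is an equidistant fisheye: a pixel r from the principal point sees the ray r / f radians off the axis. A picture is of the moment at which its call begins: read the wrist's pose just before it. There is no depth.
- robot.close_job(): hands the job in, once; it reports no verdict.
The state is a dict: "time": time; "joint_pos": joint angles; "qvel": joint speeds; "tau": joint torques, N m; "ee_pos": TCP position; "tcp_rot": TCP orientation; "wrist_force": force on the tool from outside, world axes, zero at the start; "torque": the same for the moment, N m; "finger_gap": finger opening in m.
Only numpy, scipy, OpenCV 4.12 (cv2) and the standard library are available. Lean on these libraries where they do the work, as an engineer would, in place of code of your own. Each camera call takes 0.05 s, during which the arm holds its last target. There are 200 camera calls.

### The job

The pepper mill is standing on the lid of the tea box: take it off, stand it upright on the wooden trivet without dropping it and let go. Then lift the box's hinged lid by 60 degrees from shut (within 8 degrees), never swinging it past upright, and finish with the gripper still holding it still at that angle, because it would fall shut if let go. Leave the butter dish, the silicone lid and the salt pot where they are.

Things in the scene. Friction and masses are not known exactly. Their poses are not given: they have to be found in the camera images.
- box: White plastic tea box with a hinged lid, 120 (x) x 130 (y) x 80 mm tall without the lid, fixed to the quartz slab. Origin: centre of its underside, on the slab's top at z = 12 mm. Its x axis points from the tab side (front, facing the robot, turned by up to 0.35 rad either way) to the hinge side; z up.
- lid (a joint): Angle of the tea box's lid, rad: 0 = shut, grows as its front goes up; 60 degrees = 1.047; stop at 1.8. About 0.12 kg, no spring, hardly any friction: below 90 degrees it falls shut when let go, past that it falls open. A plate 122 (hinge to front edge) x 132 x 6 mm lying on the box.
- lid_tab (a point): Grip point on the lid's tab: a flat tongue 24 mm wide (along the hinge), 8 mm thick, sticking out 39 mm from the middle of the lid's front edge; 79 mm of free height under it when shut. The point is 24 mm in front of that edge, 146 mm from the hinge, 3 mm above the hinge when shut. Pinched across its width by fingers pointing down, it pivots between the pads as the lid swings.
- lid_hinge (a point): Middle of the lid's hinge axis, on the far top edge of the box: 60 mm along the box's +x from its centre, 80 mm above its underside. The axis runs along the box's y; the point turns with the lid.
- mill: Chrome pepper mill, round, 120 mm tall, about 0.25 kg, loose. Origin: centre of its underside; z up along its axis. Base 50 mm diameter to 22 mm height, waist 38 mm diameter at 34 to 52 mm, straight grip band 44 mm diameter at 58 to 96 mm, small knob on top. Starts upright on the shut lid within 15 mm of the box's middle, 86 mm above the slab.
- trivet: Square wooden trivet, 150 x 150 x 14 mm, seven flat slats with 4 mm gaps, loose, about 0.4 kg, lying on the slab. Origin: centre of its underside; its slats' top is 14 mm above. x and y along its sides.
- butter_dish: Lidded glass butter dish, 160 (x) x 100 (y) x 70 mm, loose. Origin: centre of its underside. To be left alone.
- silicone_lid: Round olive-green silicone lid, 116 mm diameter, 9 mm thick with a knob to 22 mm, loose. Origin: centre of its underside. To be left alone.
- salt_pot: White ceramic salt pot, 60 mm diameter, 60 mm tall, loose. Origin: centre of its underside. To be left alone.
Not all that is in view belongs to the job. Of the things shaped like the trivet, the wooden one is meant.

How it is judged:
By the outcome, as a careful person would: the job done as asked, in the order asked, and still so for the second after the job is handed in, while the arm keeps its last pose, push and grip.
It also fails if it takes over 64 s, if anything falls off the work surface, if the arm or the gripper's body presses on something with over 40 N, if the wrist force passes 120 N, or if a joint passes its speed limit or range.

## Working session

There is one attempt and no reset: what is moved stays moved. The work goes in short steps, Python scripts to look and compute and a tool call to move; the robot and the scene stay as the last step left them, time stands still between calls to the robot, and variables do not carry over. Pictures are saved under pics/ and viewed, about 8 in all and at most 12, crops included, and the job is handed in when it is done.

Besides the shell and the picture viewer there is one more tool, called after "Call:" as name(argument=value, ...) on one line, values as JSON. play_rows: Moves the arm, as the interface text tells. Its arguments: {"type":"object","properties":{"rows":{"type":"array"},"hand":{"type":"number"}},"required":["rows"]}

```bash
ls; mkdir -p pics; python3 - <<'E'
from plant import robot
import cv2,numpy as np,pickle
o=robot.observe();print({k:np.round(v,3) for k,v in o.items()})
d={}
for n in("scene","top"):
    d[n]=robot.get_image(n);cv2.imwrite(f"pics/{n}0.png",d[n]["image"][:,:,::-1])
    print(n,d[n]["intrinsics"],d[n]["rvec"],d[n]["tvec"])
pickle.dump(d,open("im0.pkl","wb"))
E
```

```text
pics
{'time': np.float64(0.0), 'joint_pos': array([ 1.103,  0.616, -0.013,  1.425,  0.008,  1.103, -0.04 ]), 'qvel': array([-0.001, -0.   ,  0.   , -0.001, -0.   , -0.   , -0.001]), 'tau': array([-0.0000e+00, -4.5893e+01,  2.0900e-01, -1.6574e+01, -6.1000e-02,
        2.0000e-02,  0.0000e+00]), 'ee_pos': array([ 0.277, -0.587,  0.217]), 'tcp_rot': array([-0.001,  0.976,  0.219, -0.   ]), 'wrist_force': array([ 1.188, -0.244,  0.214]), 'torque': array([ 0.022, -0.035,  0.032]), 'finger_gap': np.float64(0.093)}
scene [[390.19395461   0.         321.11074187]
 [  0.         390.19395461 192.26677124]
 [  0.           0.           1.        ]] [ 1.41131517  1.89710404 -1.02243069] [ 0.28919593 -0.1880107   1.59120345]
top [[439.84473751   0.         318.86939434]
 [  0.         439.84473751 197.60875273]
 [  0.           0.           1.        ]] [ 2.13230385 -2.17912243  0.15301488] [-0.15156649  0.5115928   1.21018867]
```

View pics/scene0.png

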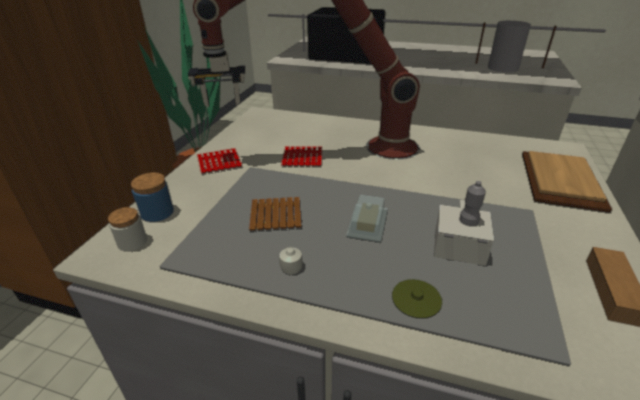

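View pics/top0.png

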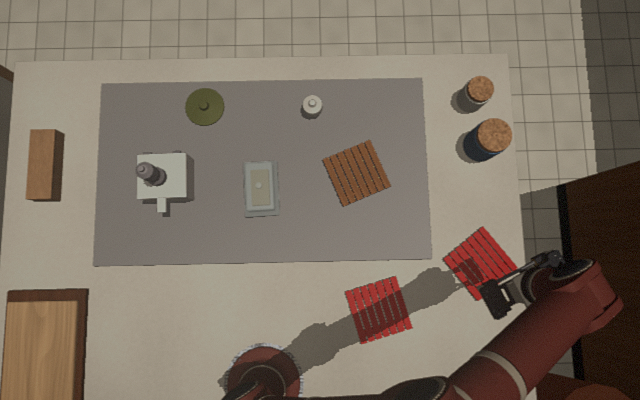

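Top view: the mill is at (150,175) on the white box, with the tab at (162,205). There are three trivet-shaped things. The brown slatted one on the slab at (356,173) fits "wooden"; the ones at (378,309) and (482,265) are red. The butter dish is at (261,188), the silicone lid at (204,106) and the salt pot at (312,106). Next I measure these and make a confirming crop.

```bash
cat >h.py <<'E'
import numpy as np,cv2
from scipy.spatial.transform import Rotation as R
def cast(d,uv,z):
    uv=np.atleast_2d(np.array(uv,float));Rm=cv2.Rodrigues(d["rvec"])[0];c=-Rm.T@np.ravel(d["tvec"])
    r=np.c_[uv,np.ones(len(uv))]@np.linalg.inv(d["intrinsics"]).T@Rm
    return c+r*((z-c[2])/r[:,2])[:,None]
def proj(d,p): return cv2.projectPoints(np.atleast_2d(np.array(p,float)),d["rvec"],d["tvec"],d["intrinsics"],None)[0][:,0]
def big(m):
    c=max(cv2.findContours(m.astype(np.uint8),0,2)[0],key=cv2.contourArea);return c
E
python3 - <<'E'
from h import *
import pickle
d=pickle.load(open("im0.pkl","rb"));t=d["top"];im=t["image"];hsv=cv2.cvtColor(im,cv2.COLOR_RGB2HSV)
print("base",proj(t,[0,0,0]))
roi=np.zeros(im.shape[:2],bool);roi[130:215,310:400]=1
m=roi&(hsv[...,1]>90);m=cv2.morphologyEx(m.astype(np.uint8),3,np.ones((5,5)))
b=cv2.boxPoints(cv2.minAreaRect(big(m)));P=cast(t,b,.026)
print("trivet",P.mean(0),np.linalg.norm(np.roll(P,-1,0)-P,axis=1),np.degrees(np.arctan2(*(P[1]-P[0])[[1,0]])))
roi[:]=0;roi[140:220,125:205]=1
m=roi&(im.min(2)>165)
print(b.round(1).tolist())
ys,xs=np.nonzero(m);print("white",xs.min(),xs.max(),ys.min(),ys.max())
c=big(m);print(cv2.boxPoints(cv2.minAreaRect(c)))
a=cv2.resize(im[140:220,120:210],None,fx=5,fy=5,interpolation=2);e=cv2.resize(im[130:210,320:395],None,fx=4,fy=5,interpolation=2)
v=np.hstack([a,e]);
mm=cv2.resize((m*255).astype(np.uint8)[140:220,120:210],None,fx=2,fy=2)
s=d["scene"]["image"];f=cv2.resize(s[170:270,420:510],None,fx=2,fy=2)
bot=np.zeros((200,v.shape[1],3),np.uint8);bot[:160,:180]=mm[...,None];bot[:,200:380]=f
cv2.imwrite("pics/crop.png",np.vstack([v,bot])[:,:,::-1])
E
```

```text
base [[263.78234508 383.54786021]]
trivet [ 0.58124556 -0.27141913  0.026     ] [0.15249307 0.14998953 0.15030593 0.1488876 ] -67.57337409302225
[[321.8999938964844, 158.89999389648438], [370.0, 138.3000030517578], [390.29998779296875, 185.60000610351562], [342.20001220703125, 206.1999969482422]]Traceback (most recent call last):
  File "<stdin>", line 12, in <module>
    return umr_minimum(a, axis, None, out, keepdims, initial, where)
ValueError: zero-size array to reduction operation minimum which has no identity
```

```bash
python3 - <<'E'
from h import *
import pickle
d=pickle.load(open("im0.pkl","rb"));t=d["top"];im=t["image"]
print(im[190,175],im[207,162],im[210,180],im[165,190])
roi=np.zeros(im.shape[:2],bool);roi[140:220,125:205]=1
m=roi&(im.max(2)>150)&(im.min(2)>135)
a=cv2.resize(im[140:220,120:210],None,fx=5,fy=5,interpolation=2);e=cv2.resize(im[130:210,320:395],None,fx=4,fy=5,interpolation=2)
v=np.hstack([a,e]);
mm=cv2.resize((m*255).astype(np.uint8)[140:220,120:210],None,fx=2,fy=2)
s=d["scene"]["image"];f=cv2.resize(s[170:270,420:510],None,fx=2,fy=2)
bot=np.zeros((200,v.shape[1],3),np.uint8);bot[:160,:180]=mm[...,None];bot[:,200:380]=f
cv2.imwrite("pics/crop.png",np.vstack([v,bot])[:,:,::-1])
ys,xs=np.nonzero(m);print("white",xs.min(),xs.max(),ys.min(),ys.max())
b=cv2.boxPoints(cv2.minAreaRect(big(m)));P=cast(t,b,.098);print(b,P)
E
```

```text
[168 169 155] [166 168 154] [121 114 107] [85 78 72]
white 137 185 153 211
[[137. 153.]
 [185. 153.]
 [185. 211.]
 [137. 211.]] [[0.63237162 0.3289632  0.098     ]
 [0.62969233 0.19892041 0.098     ]
 [0.471224   0.19600929 0.098     ]
 [0.47396841 0.32376041 0.098     ]]
```

View pics/crop.png

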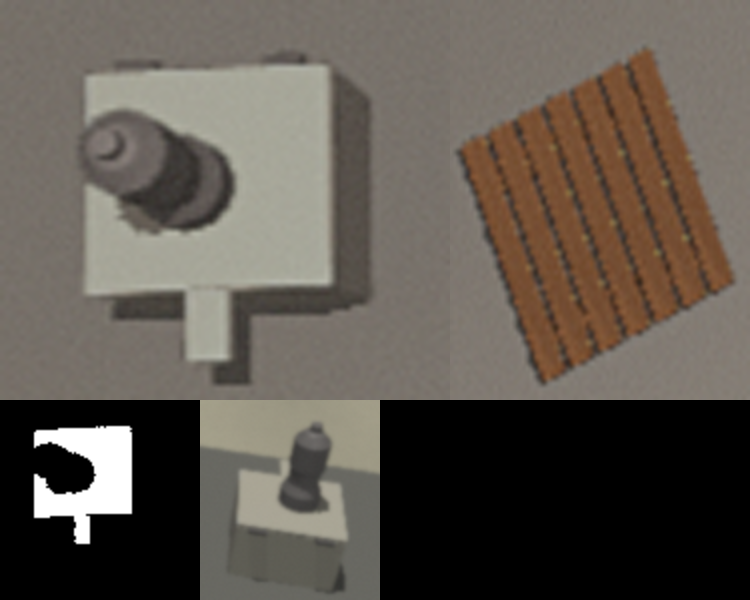

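The crop confirms the wooden trivet (brown, seven slats). The box corners in the crop are (86,73), (330,66), (331,286) and (86,295), the tab end is at (208,360), the mill's base disc centre is near (187,184), and the knob is near (108,143).

```bash
cat >>h.py <<'E'
def go(robot,p,head=None):
    "remaining shift in tool axes (mm) and turn (deg) to TCP p and tool x heading, tool down"
    o=robot.observe();q=o["tcp_rot"];T=R.from_quat(np.r_[q[1:],q[0]])
    print("t",round(float(o["time"]),2),"tcp",np.round(o["ee_pos"],4),"F",np.round(o["wrist_force"],1),"gap",round(float(o["finger_gap"]),4),"j",np.round(o["joint_pos"],2),"x-head",np.degrees(np.arctan2(*T.as_matrix()[[1,0],0])).round(1))
    print(" shift mm",np.round(1000*T.inv().apply(np.array(p)-o["ee_pos"]),1))
    if head is not None:
        h=np.radians(head);G=R.from_matrix(np.array([[np.cos(h),np.sin(h),0],[np.sin(h),-np.cos(h),0],[0,0,-1]]).astype(float))
        print(" turn",(T.inv()*G).as_rotvec(degrees=True).round(2)," shift in turned axes",np.round(1000*G.inv().apply(np.array(p)-o["ee_pos"]),1))
E
python3 - <<'E'
from h import *
import pickle
from plant import robot
d=pickle.load(open("im0.pkl","rb"));t=d["top"]
px=lambda a:np.array(a)/5.+[120,140]-.4
C=cast(t,px([(86,73),(330,66),(331,286),(86,295)]),.098)
print(C.round(4).tolist(),np.linalg.norm(np.roll(C,-1,0)-C,axis=1))
ax=(C[0]+C[1]-C[2]-C[3]);print("yaw",np.degrees(np.arctan2(ax[1],ax[0])),"lidc",C.mean(0))
yv=C[0]-C[1]+C[3]-C[2];print("yaw from y",np.degrees(np.arctan2(-yv[0],yv[1])))
print("tabend",cast(t,px((208.5,360)),.098),"root",cast(t,px((208.5,290)),.098))
print("mill base",cast(t,px((187,184)),.118),"knob",cast(t,px((108,143)),.216))
go(robot,[.56,.265,.28],0)
E
```

```text
[[0.629, 0.3294, 0.098], [0.6302, 0.1973, 0.098], [0.5095, 0.1946, 0.098], [0.5074, 0.3254, 0.098]] [0.13209627 0.12078949 0.13083524 0.12173983]
yaw 1.5913288633182086 lidc [0.56902334 0.2616656  0.098     ]
yaw from y 0.7082068567390479
tabend [[0.47096976 0.25906797 0.098     ]] root [[0.50868507 0.26003051 0.098     ]]
mill base [[0.56282307 0.26582446 0.118     ]] knob [[0.56509285 0.26916583 0.216     ]]
t 0.1 tcp [ 0.2771 -0.5872  0.2176] F [-0.2 -0.3  0.5] gap 0.0931 j [ 1.1   0.62 -0.01  1.42  0.01  1.1  -0.04] x-head 25.3
 shift mm [ 619.6 -650.1  -60.9]
 turn [-0.13  0.03 25.26]  shift in turned axes [ 282.9 -852.2  -62.4]
```

Call:
play_rows(rows=[0.02, 0, -0.02, 0, 0, 8, 0.02, 0, -0.02, 0, 0, 8, 0.03, 0, -0.02, 0, 0, 8, 0.035, -0.02, -0.01, 0, 0, 0, 0.03, -0.03, 0, 0, 0, 0, 0.03, -0.03, 0, 0, 0, 0, 0.03, -0.04, 0, 0, 0, 0, 0.03, -0.04, 0, 0, 0, 0, 0.01, -0.045, 0, 0, 0, 0, 0.01, -0.045, 0, 0, 0, 0], hand=1)

```text
time: 1.1
ee_pos: [0.5199, -0.3177, 0.2807]
tcp_rot: [-0.004, 1.0, -0.008, -0.008]
wrist_force: [-0.0, -0.4, 1.1]
finger_gap: 0.0931
```

Call:
play_rows(rows=[0, -0.045, 0, 0, 0, 0, 0, -0.045, 0, 0, 0, 0, 0, -0.045, 0, 0, 0, 0, 0, -0.045, 0, 0, 0, 0, 0, -0.045, 0, 0, 0, 0, 0, -0.045, 0, 0, 0, 0, 0, -0.045, 0, 0, 0, 0, 0, -0.045, 0, 0, 0, 0, 0, -0.04, 0, 0, 0, 0, 0, -0.03, 0, 0, 0, 0])

```text
time: 2.1
ee_pos: [0.5215, 0.1355, 0.2805]
tcp_rot: [-0.006, 1.0, -0.004, -0.012]
wrist_force: [0.4, -0.5, -0.1]
finger_gap: 0.0931
```

```bash
python3 -c "
from h import *
from plant import robot
go(robot,[.564,.267,.28],1.2)"
```

```text
t 2.1 tcp [0.5215 0.1355 0.2805] F [ 0.4 -0.5 -0.1] gap 0.0931 j [-0.27  0.39 -0.03  1.64 -0.01  1.13 -1.86] x-head -0.4
 shift mm [  41.6 -131.8    1.1]
 turn [-0.7   1.35 -1.64]  shift in turned axes [  45.3 -130.6    0.5]
```

Call:
play_rows(rows=[0.01, -0.03, 0, -0.7, 1.3, -1.6, 0.01, -0.03, 0, 0, 0, 0, 0.01, -0.03, 0, 0, 0, 0, 0.01, -0.03, 0, 0, 0, 0, 0.004, -0.01, 0, 0, 0, 0, 0, 0, 0, 0, 0, 0, 0, 0, 0, 0, 0, 0, 0, 0, 0, 0, 0, 0, 0, 0, 0, 0, 0, 0, 0, 0, 0, 0, 0, 0])

```text
time: 3.1
ee_pos: [0.5601, 0.2701, 0.2769]
tcp_rot: [0.003, 1.0, 0.012, -0.005]
wrist_force: [-0.0, -0.2, 0.0]
finger_gap: 0.093
```

```bash
python3 - <<'E'
from h import *
from plant import robot
go(robot,[.564,.267,.156],1.2)
w=robot.get_image("wrist");cv2.imwrite("pics/w1.png",w["image"][:,:,::-1]);print(w["intrinsics"],w["tool_from_camera"])
import pickle;pickle.dump(w,open("w1.pkl","wb"))
E
```

```text
t 3.1 tcp [0.5601 0.2701 0.2769] F [-0.  -0.2  0. ] gap 0.093 j [-0.46  0.53 -0.04  1.41  0.02  1.21 -2.05] x-head 1.4
 shift mm [  4.9   2.5 120.9]
 turn [0.32 0.52 0.18]  shift in turned axes [  3.9   3.1 120.9]
[[309.70691629   0.         319.55846068]
 [  0.         309.70691629 202.53700608]
 [  0.           0.           1.        ]] [[-1.08478734e-03 -9.56385389e-01 -2.92105821e-01  8.01039354e-02]
 [ 9.99999055e-01 -1.28431328e-03  4.91301881e-04  7.83410444e-04]
 [-8.45029325e-04 -2.92105012e-01  9.56385878e-01 -1.65382339e-01]
 [ 0.00000000e+00  0.00000000e+00  0.00000000e+00  1.00000000e+00]]
```

View pics/w1.png

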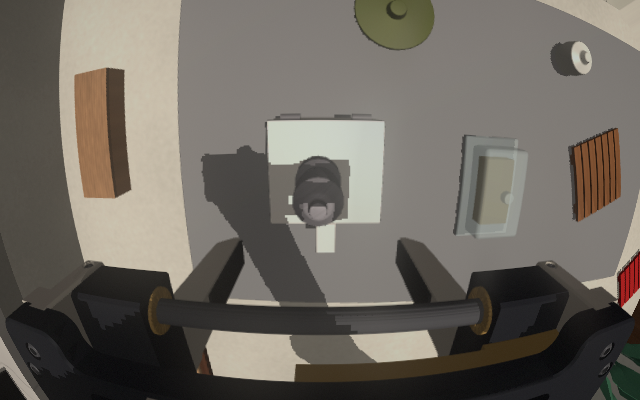

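Wrist view: the mill is centred between the fingers, with its knob at (318,209). The lid corners are at (267,121), (384,121), (381,222) and (270,222), and the tab end is at (326,252).

```bash
cat >>h.py <<'E'
def wcast(w,ee,q,uv,z):
    K=w["intrinsics"];n=(np.atleast_2d(np.array(uv,float))-K[:2,2])/K[0,0];th=np.linalg.norm(n,axis=1,keepdims=True)
    r=np.c_[n/th*np.sin(th),np.cos(th)];M=w["tool_from_camera"];T=R.from_quat(np.r_[q[1:],q[0]])
    c=ee+T.apply(M[:3,3]);r=T.apply(r@M[:3,:3].T);return c+r*((z-c[2])/r[:,2])[:,None]
E
python3 - <<'E'
from h import *
import pickle;w=pickle.load(open("w1.pkl","rb"))
a=(np.array([.5601,.2701,.2769]),np.array([.003,1,.012,-.005]))
print("knob",wcast(w,*a,[(318,209)],.216))
C=wcast(w,*a,[(267,121),(384,121),(381,222),(270,222)],.098);print(C,C.mean(0))
print("tab end",wcast(w,*a,[(326,252)],.098),"root",wcast(w,*a,[(326,222)],.098))
E
```

```text
knob [[0.56530163 0.27017109 0.216     ]]
[[0.62658875 0.32774011 0.098     ]
 [0.62997976 0.19784149 0.098     ]
 [0.51014316 0.19276741 0.098     ]
 [0.50754525 0.32621661 0.098     ]] [0.56856423 0.2611414  0.098     ]
tab end [[0.46924601 0.25800445 0.098     ]] root [[0.50911845 0.25922804 0.098     ]]
```

Call:
play_rows(rows=[0.005, 0.0015, 0.01, 0.3, 0.5, 0, 0, 0, 0.015, 0, 0, 0, 0, 0, 0.015, 0, 0, 0, 0, 0, 0.015, 0, 0, 0, 0, 0, 0.015, 0, 0, 0, 0, 0, 0.015, 0, 0, 0, 0, 0, 0.015, 0, 0, 0, 0, 0, 0.01, 0, 0, 0, 0, 0, 0.005, 0, 0, 0, 0, 0, 0, 0, 0, 0])

```text
time: 4.15
ee_pos: [0.5685, 0.2635, 0.1617]
tcp_rot: [-0.0, 1.0, 0.008, 0.004]
wrist_force: [0.6, 0.4, 0.1]
finger_gap: 0.093
```

```bash
python3 -c "
from h import *
from plant import robot
go(robot,[.565,.2685,.156],1.3)"
```

```text
t 4.15 tcp [0.5685 0.2635 0.1617] F [0.6 0.4 0.1] gap 0.093 j [-0.45  0.63 -0.04  1.57  0.03  0.93 -2.05] x-head 0.9
 shift mm [-3.5 -5.1  5.7]
 turn [-0.04 -0.44 -0.38]  shift in turned axes [-3.4 -5.1  5.7]
```

Call:
play_rows(rows=[-0.0035, -0.005, 0.005, 0, -0.4, -0.4, 0, 0, 0, 0, 0, 0, 0, 0, 0, 0, 0, 0, 0, 0, 0, 0, 0, 0, 0, 0, 0, 0, 0, 0, 0, 0, 0, 0, 0, 0, 0, 0, 0, 0, 0, 0, 0, 0, 0, 0, 0, 0, 0, 0, 0, 0, 0, 0, 0, 0, 0, 0, 0, 0])

```text
time: 5.15
ee_pos: [0.5664, 0.2698, 0.1593]
tcp_rot: [-0.002, 1.0, 0.012, 0.003]
wrist_force: [-0.2, 0.6, 0.1]
finger_gap: 0.0931
```

```bash
python3 -c "
from h import *
from plant import robot
go(robot,[.565,.2685,.156],1.3)"
```

```text
t 5.15 tcp [0.5664 0.2698 0.1593] F [-0.2  0.6  0.1] gap 0.0931 j [-0.45  0.63 -0.04  1.57  0.03  0.93 -2.05] x-head 1.4
 shift mm [-1.4  1.3  3.3]
 turn [-0.19 -0.31  0.06]  shift in turned axes [-1.4  1.3  3.3]
```

Centred to about 1.5 mm, so I close on the grip band.

Call:
play_rows(rows=[-0.001, 0.001, 0.003, 0, 0, 0, 0, 0, 0, 0, 0, 0, 0, 0, 0, 0, 0, 0, 0, 0, 0, 0, 0, 0, 0, 0, 0, 0, 0, 0, 0, 0, 0, 0, 0, 0, 0, 0, 0, 0, 0, 0, 0, 0, 0, 0, 0, 0, 0, 0, 0, 0, 0, 0, 0, 0, 0, 0, 0, 0], hand=-1)

```text
time: 6.15
ee_pos: [0.5653, 0.2692, 0.156]
tcp_rot: [-0.002, 1.0, 0.012, 0.003]
wrist_force: [0.8, 0.0, 0.5]
finger_gap: 0.0437
```

Call:
play_rows(rows=[0, 0, 0, 0, 0, 0, 0, 0, 0, 0, 0, 0, 0, 0, 0, 0, 0, 0, 0, 0, -0.004, 0, 0, 0, 0, 0, -0.004, 0, 0, 0, 0, 0, -0.004, 0, 0, 0, 0, 0, -0.008, 0, 0, 0, 0, 0, -0.01, 0, 0, 0, 0, 0, -0.01, 0, 0, 0, 0, 0, -0.01, 0, 0, 0])

```text
time: 7.15
ee_pos: [0.5632, 0.2674, 0.2073]
tcp_rot: [-0.0, 1.0, 0.012, -0.0]
wrist_force: [1.0, -0.5, -2.1]
finger_gap: 0.0433
```

```bash
python3 -c "
from h import *
from plant import robot
go(robot,[.581,-.2714,.13],1.3)"
```

```text
t 7.15 tcp [0.5632 0.2674 0.2073] F [ 1.  -0.5 -2.1] gap 0.0433 j [-0.45  0.58 -0.04  1.52  0.03  1.04 -2.05] x-head 1.4
 shift mm [  5.1 539.1  77.2]
 turn [-0.    0.04  0.06]  shift in turned axes [  5.6 539.1  77.3]
```

Call:
play_rows(rows=[0, 0.01, -0.005, 0, 0, 0, 0, 0.02, 0, 0, 0, 0, 0, 0.03, 0, 0, 0, 0, 0, 0.035, 0, 0, 0, 0, 0, 0.035, 0, 0, 0, 0, 0, 0.035, 0, 0, 0, 0, 0, 0.035, 0, 0, 0, 0, 0, 0.035, 0, 0, 0, 0, 0, 0.035, 0, 0, 0, 0, 0, 0.035, 0, 0, 0, 0])

```text
time: 8.15
ee_pos: [0.5716, -0.0472, 0.2184]
tcp_rot: [-0.002, 1.0, 0.017, 0.004]
wrist_force: [1.9, -0.4, -3.1]
finger_gap: 0.0439
```

Call:
play_rows(rows=[0, 0.035, 0, 0, 0, 0, 0, 0.035, 0, 0, 0, 0, 0, 0.035, 0, 0, 0, 0, 0, 0.03, 0, 0, 0, 0, 0, 0.025, 0, 0, 0, 0, 0, 0.02, 0, 0, 0, 0, 0, 0.015, 0, 0, 0, 0, 0, 0.01, 0, 0, 0, 0, 0, 0, 0, 0, 0, 0, 0, 0, 0, 0, 0, 0])

```text
time: 9.15
ee_pos: [0.5701, -0.2761, 0.2216]
tcp_rot: [0.002, 1.0, 0.008, 0.003]
wrist_force: [0.3, 1.0, -1.9]
finger_gap: 0.0433
```

```bash
python3 -c "
from h import *
from plant import robot
go(robot,[.581,-.2714,.12],1.3)"
```

```text
t 9.15 tcp [ 0.5701 -0.2761  0.2216] F [ 0.3  1.  -1.9] gap 0.0433 j [ 0.42  0.58 -0.    1.48  0.    1.07 -1.14] x-head 0.9
 shift mm [ 10.4  -5.  101.6]
 turn [ 0.25 -0.34 -0.42]  shift in turned axes [ 11.   -4.5 101.6]
```

Call:
play_rows(rows=[0.006, -0.003, 0.005, 0.2, -0.3, -0.4, 0.004, -0.002, 0.01, 0, 0, 0, 0, 0, 0.015, 0, 0, 0, 0, 0, 0.015, 0, 0, 0, 0, 0, 0.015, 0, 0, 0, 0, 0, 0.015, 0, 0, 0, 0, 0, 0.015, 0, 0, 0, 0, 0, 0.01, 0, 0, 0, 0, 0, 0, 0, 0, 0, 0, 0, 0, 0, 0, 0])

```text
time: 10.15
ee_pos: [0.5869, -0.253, 0.1121]
tcp_rot: [-0.005, 1.0, 0.023, -0.0]
wrist_force: [-0.4, 0.3, -1.5]
finger_gap: 0.0437
```

```bash
python3 -c "
from h import *
from plant import robot
go(robot,[.581,-.2714,.086],1.3)"
```

```text
t 10.15 tcp [ 0.5869 -0.253   0.1121] F [-0.4  0.3 -1.5] gap 0.0437 j [ 0.39  0.71 -0.02  1.57  0.    0.87 -1.15] x-head 2.6
 shift mm [-6.7 18.4 25.9]
 turn [-0.62  0.02  1.29]  shift in turned axes [-6.3 18.2 26.1]
```

Call:
play_rows(rows=[-0.003, 0.008, 0.003, -0.3, 0, 0.6, -0.003, 0.008, 0.004, -0.3, 0, 0.6, 0, 0.002, 0.004, 0, 0, 0, 0, 0, 0.004, 0, 0, 0, 0, 0, 0.002, 0, 0, 0, 0, 0, 0, 0, 0, 0, 0, 0, 0, 0, 0, 0, 0, 0, 0, 0, 0, 0, 0, 0, 0, 0, 0, 0, 0, 0, 0, 0, 0, 0])

```text
time: 11.15
ee_pos: [0.5829, -0.2739, 0.0963]
tcp_rot: [0.002, 1.0, 0.011, 0.002]
wrist_force: [0.3, -0.3, -2.1]
finger_gap: 0.044
```

```bash
python3 -c "
from h import *
from plant import robot
go(robot,[.581,-.2714,.086],1.3)"
```

```text
t 11.15 tcp [ 0.5829 -0.2739  0.0963] F [ 0.3 -0.3 -2.1] gap 0.044 j [ 0.41  0.73 -0.01  1.58  0.01  0.83 -1.15] x-head 1.2
 shift mm [-1.9 -2.5 10.3]
 turn [ 0.18 -0.27 -0.05]  shift in turned axes [-1.8 -2.5 10.3]
```

Call:
play_rows(rows=[0, 0, 0.003, 0, 0, 0, 0, 0, 0.003, 0, 0, 0, 0, 0, 0.002, 0, 0, 0, 0, 0, 0.002, 0, 0, 0, 0, 0, 0.001, 0, 0, 0, 0, 0, 0.001, 0, 0, 0, 0, 0, 0, 0, 0, 0, 0, 0, 0, 0, 0, 0, 0, 0, 0, 0, 0, 0, 0, 0, 0, 0, 0, 0])

```text
time: 12.15
ee_pos: [0.5835, -0.2738, 0.0839]
tcp_rot: [0.002, 1.0, 0.011, 0.003]
wrist_force: [0.2, 0.3, -1.4]
finger_gap: 0.0438
```

```bash
python3 -c "
from h import *
from plant import robot
go(robot,[.581,-.2714,.083],1.3)"
```

```text
t 12.15 tcp [ 0.5835 -0.2738  0.0839] F [ 0.2  0.3 -1.4] gap 0.0438 j [ 0.41  0.75 -0.01  1.59  0.01  0.8  -1.15] x-head 1.3
 shift mm [-2.5 -2.4  0.9]
 turn [ 0.19 -0.34 -0.03]  shift in turned axes [-2.4 -2.4  0.9]
```

Call:
play_rows(rows=[0, 0, 0.001, 0, 0, 0, 0, 0, 0, 0, 0, 0, 0, 0, 0.001, 0, 0, 0, 0, 0, 0, 0, 0, 0, 0, 0, 0, 0, 0, 0, 0, 0, 0, 0, 0, 0, 0, 0, 0, 0, 0, 0, 0, 0, 0, 0, 0, 0, 0, 0, 0, 0, 0, 0, 0, 0, 0, 0, 0, 0])

```text
time: 13.15
ee_pos: [0.5843, -0.2739, 0.0838]
tcp_rot: [0.002, 1.0, 0.011, 0.004]
wrist_force: [-1.1, -0.1, 1.7]
finger_gap: 0.0437
```

Contact: z stopped falling and the force changed sign. I release and rise straight up.

Call:
play_rows(rows=[0, 0, 0, 0, 0, 0, 0, 0, 0, 0, 0, 0, 0, 0, 0, 0, 0, 0, 0, 0, 0, 0, 0, 0, 0, 0, 0, 0, 0, 0, 0, 0, 0, 0, 0, 0, 0, 0, 0, 0, 0, 0, 0, 0, 0, 0, 0, 0, 0, 0, 0, 0, 0, 0, 0, 0, 0, 0, 0, 0], hand=1)

```text
time: 14.15
ee_pos: [0.585, -0.2745, 0.0834]
tcp_rot: [0.002, 1.0, 0.011, 0.005]
wrist_force: [-0.2, 0.4, 0.1]
finger_gap: 0.093
```

Call:
play_rows(rows=[0, 0, -0.005, 0, 0, 0, 0, 0, -0.01, 0, 0, 0, 0, 0, -0.015, 0, 0, 0, 0, 0, -0.015, 0, 0, 0, 0, 0, -0.015, 0, 0, 0, 0, 0, -0.015, 0, 0, 0, 0, 0, -0.015, 0, 0, 0, 0, 0, -0.015, 0, 0, 0, 0, 0, -0.01, 0, 0, 0, 0, 0, 0, 0, 0, 0])

```text
time: 15.15
ee_pos: [0.5847, -0.2743, 0.2104]
tcp_rot: [0.004, 1.0, 0.011, 0.008]
wrist_force: [0.1, -0.0, -0.5]
finger_gap: 0.0929
```

```bash
python3 - <<'E'
from h import *
from plant import robot
go(robot,[.485,.2595,.22],1.3)
t=robot.get_image("top")["image"];s=robot.get_image("scene")["image"]
a=cv2.resize(t[60:260,90:430],(680,400));b=cv2.resize(s[150:310,180:500],(400,200))
c=np.zeros((600,680,3),np.uint8);c[:400]=a;c[400:,:400]=b
cv2.imwrite("pics/placed.png",c[:,:,::-1])
E
```

```text
t 15.15 tcp [ 0.5847 -0.2743  0.2104] F [ 0.1 -0.  -0.5] gap 0.0929 j [ 0.41  0.61 -0.01  1.47  0.    1.05 -1.15] x-head 1.3
 shift mm [ -87.8 -535.8  -15. ]
 turn [ 0.44 -0.88 -0.05]  shift in turned axes [ -87.6 -535.9   -9.6]
```

View pics/placed.png

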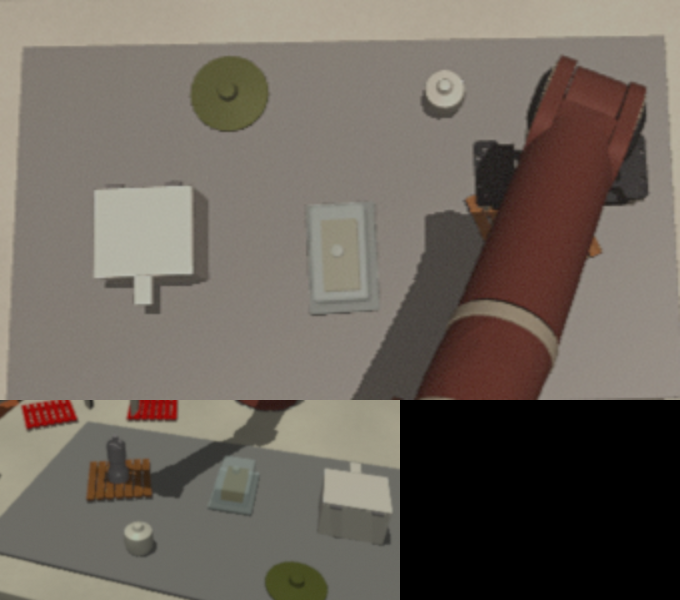

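The scene part shows the mill upright on the wooden trivet at about (118,460). The arm hides it in the top part, and the lid is now clear. On to the tab.

Call:
play_rows(rows=[0, -0.01, 0, 0.4, -0.8, 0, 0, -0.03, 0, 0, 0, 0, 0, -0.045, 0, 0, 0, 0, 0, -0.045, 0, 0, 0, 0, 0, -0.045, 0, 0, 0, 0, 0, -0.045, 0, 0, 0, 0, -0.01, -0.045, 0, 0, 0, 0, -0.01, -0.045, 0, 0, 0, 0, -0.01, -0.045, 0, 0, 0, 0, -0.01, -0.045, 0, 0, 0, 0])

```text
time: 16.25
ee_pos: [0.5299, 0.1373, 0.1987]
tcp_rot: [-0.0, 1.0, 0.005, -0.013]
wrist_force: [0.1, 0.6, -0.7]
finger_gap: 0.0931
```

Call:
play_rows(rows=[-0.01, -0.04, 0, 0, 0, 0, -0.01, -0.03, 0, 0, 0, 0, -0.01, -0.025, 0, 0, 0, 0, -0.01, -0.015, 0, 0, 0, 0, -0.01, -0.01, 0, 0, 0, 0, 0, 0, 0, 0, 0, 0, 0, 0, 0, 0, 0, 0, 0, 0, 0, 0, 0, 0, 0, 0, 0, 0, 0, 0, 0, 0, 0, 0, 0, 0])

```text
time: 17.25
ee_pos: [0.467, 0.2709, 0.1947]
tcp_rot: [0.0, 1.0, 0.013, -0.021]
wrist_force: [-0.1, 0.5, 0.4]
finger_gap: 0.0932
```

```bash
python3 - <<'E'
from h import *
from plant import robot
go(robot,[.485,.2595,.13],1.3)
o=robot.observe();w=robot.get_image("wrist");im=w["image"]
m=(im.min(2)>140)&(np.ptp(im.astype(int),2)<40);m[:90]=0;m[290:]=0;m[:,:230]=0;m[:,430:]=0
m=m.astype(np.uint8)
v=im.copy();n,l,st,ce=cv2.connectedComponentsWithStats(m);print(st[1:][st[1:,4]>100],ce[1:][st[1:,4]>100])
v[m>0]=v[m>0]//2+np.array([100,0,0],np.uint8)
cv2.imwrite("pics/w2.png",v[:,:,::-1])
import pickle;pickle.dump((o["ee_pos"],o["tcp_rot"],w),open("w2.pkl","wb"))
E
```

```text
t 17.25 tcp [0.467  0.2709 0.1947] F [-0.1  0.5  0.4] gap 0.0932 j [-0.52  0.49 -0.06  1.74  0.01  0.95 -2.12] x-head 1.4
 shift mm [20.4 11.8 63.9]
 turn [0.02 2.44 0.14]  shift in turned axes [17.7 11.8 64.7]
[[  254    90   157    82 10283]
 [  233   273    33    17   390]
 [  320   276    87    14  1055]] [[332.05679276 122.81542351]
 [248.41794872 282.42307692]
 [363.34028436 282.92606635]]
```

View pics/w2.png

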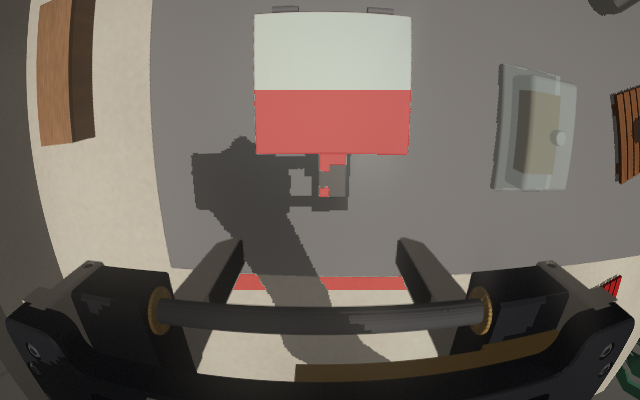

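Wrist view: the tab runs from its root at (333,154) to its end at (333,197), columns 318–348, partly in shadow. The lid's front edge runs from (257,153) to (408,153).

```bash
python3 - <<'E'
from h import *
import pickle
e,q,w=pickle.load(open("w2.pkl","rb"))
C=wcast(w,e,q,[(333,154),(333,197),(318,175),(348,175),(257,153),(408,153),(254,15),(411,17)],.098)
print(C.round(4),np.linalg.norm(C[2]-C[3]),np.linalg.norm(C[0]-C[1]))
a=(C[6]+C[7]-C[4]-C[5]);print("yaw",np.degrees(np.arctan2(a[1],a[0])),C[4:].mean(0))
b=C[4]-C[5];print("yaw front",np.degrees(np.arctan2(-b[0],b[1])),"len",np.linalg.norm(b))
E
```

```text
[[0.5068 0.2595 0.098 ]
 [0.4684 0.2581 0.098 ]
 [0.4881 0.2717 0.098 ]
 [0.4888 0.2459 0.098 ]
 [0.5067 0.3244 0.098 ]
 [0.5104 0.1942 0.098 ]
 [0.6257 0.3278 0.098 ]
 [0.6294 0.1973 0.098 ]] 0.02588090892986927 0.0383667165181754
yaw 1.5628734442367842 [0.56803955 0.26091377 0.098     ]
yaw front 1.630343953266769 len 0.13026417268819293
```

Call:
play_rows(rows=[0.008, 0.006, 0.005, 0, 1.2, 0, 0.006, 0.006, 0.005, 0, 1.2, 0, 0.003, 0, 0.01, 0, 0, 0, 0, 0, 0.01, 0, 0, 0, 0, 0, 0.01, 0, 0, 0, 0, 0, 0, 0, 0, 0, 0, 0, 0, 0, 0, 0, 0, 0, 0, 0, 0, 0, 0, 0, 0, 0, 0, 0, 0, 0, 0, 0, 0, 0])

```text
time: 18.3
ee_pos: [0.4861, 0.2582, 0.1518]
tcp_rot: [-0.0, 1.0, 0.011, 0.0]
wrist_force: [0.4, 1.1, -0.4]
finger_gap: 0.0932
```

```bash
python3 -c "
from h import *
from plant import robot
go(robot,[.484,.259,.081],1.6)"
```

```text
t 18.3 tcp [0.4861 0.2582 0.1518] F [ 0.4  1.1 -0.4] gap 0.0932 j [-0.5   0.54 -0.04  1.8   0.03  0.81 -2.11] x-head 1.3
 shift mm [-2.2 -0.8 70.8]
 turn [-0.02 -0.04 -0.35]  shift in turned axes [-2.1 -0.9 70.8]
```

Call:
play_rows(rows=[-0.002, -0.001, 0.008, 0, 0, -0.3, 0, 0, 0.01, 0, 0, 0, 0, 0, 0.01, 0, 0, 0, 0, 0, 0.01, 0, 0, 0, 0, 0, 0.01, 0, 0, 0, 0, 0, 0.01, 0, 0, 0, 0, 0, 0.008, 0, 0, 0, 0, 0, 0.003, 0, 0, 0, 0, 0, 0, 0, 0, 0, 0, 0, 0, 0, 0, 0])

```text
time: 19.3
ee_pos: [0.4836, 0.2592, 0.0758]
tcp_rot: [0.0, 1.0, 0.014, -0.0]
wrist_force: [0.0, -0.0, 0.8]
finger_gap: 0.093
```

```bash
python3 -c "
from h import *
from plant import robot
go(robot,[.484,.259,.081],1.6)"
```

```text
t 19.3 tcp [0.4836 0.2592 0.0758] F [ 0.  -0.   0.8] gap 0.093 j [-0.51  0.64 -0.04  1.87  0.04  0.63 -2.11] x-head 1.6
 shift mm [ 0.4  0.2 -5.2]
 turn [ 0.02  0.04 -0.01]  shift in turned axes [ 0.4  0.2 -5.2]
```

Call:
play_rows(rows=[0, 0, -0.005, 0, 0, 0, 0, 0, 0, 0, 0, 0, 0, 0, 0, 0, 0, 0, 0, 0, 0, 0, 0, 0, 0, 0, 0, 0, 0, 0, 0, 0, 0, 0, 0, 0, 0, 0, 0, 0, 0, 0, 0, 0, 0, 0, 0, 0, 0, 0, 0, 0, 0, 0, 0, 0, 0, 0, 0, 0], hand=-1)

```text
time: 20.3
ee_pos: [0.4846, 0.2605, 0.083]
tcp_rot: [-0.001, 1.0, 0.014, 0.002]
wrist_force: [-0.3, 1.1, -0.0]
finger_gap: 0.0236
```

Call:
play_rows(rows=[0, 0, 0, 0, 0, 0, 0, 0, 0, 0, 0, 0, 0, 0, 0, 0, 0, 0, 0, 0, 0, 0, 0, 0, 0, 0, 0, 0, 0, 0, 0, 0, 0, 0, 0, 0, 0, 0, 0, 0, 0, 0, 0, 0, 0, 0, 0, 0, 0, 0, 0, 0, 0, 0, 0, 0, 0, 0, 0, 0])

```text
time: 21.3
ee_pos: [0.4847, 0.2605, 0.0831]
tcp_rot: [-0.001, 1.0, 0.014, 0.002]
wrist_force: [-0.4, 0.5, -0.7]
finger_gap: 0.0237
```

```bash
cat >>h.py <<'E'
H=np.array([.630,.263,.092]);AX=np.array([np.cos(np.radians(1.6)),np.sin(np.radians(1.6)),0])
def arc(off,th):
    "TCP target for lid angle th(deg): grip point turned about the hinge; off=TCP minus grip point"
    t=np.radians(th);return H+AX*(-.146*np.cos(t)-.003*np.sin(t))+np.array([0,0,.146*np.sin(t)+.003*np.cos(t)])+off
E
python3 -c "
from h import *
from plant import robot
e=robot.observe()['ee_pos'];print('off',e-arc(0,0))
off=e-arc(0,0);P=[arc(off,a) for a in range(0,61,4)]
d=np.diff(P,axis=0);print(np.c_[range(4,61,4),1000*d[:,0],-1000*d[:,1],-1000*d[:,2]].round(1).tolist())
go(robot,arc(off,60),1.6)"
```

```text
off [ 0.00060829  0.00155454 -0.01191305]
[[4.0, 0.1, -0.0, -10.2], [8.0, 0.9, -0.0, -10.1], [12.0, 1.6, -0.0, -10.0], [16.0, 2.3, -0.1, -9.8], [20.0, 2.9, -0.1, -9.6], [24.0, 3.6, -0.1, -9.4], [28.0, 4.3, -0.1, -9.1], [32.0, 4.9, -0.1, -8.7], [36.0, 5.5, -0.2, -8.3], [40.0, 6.1, -0.2, -7.9], [44.0, 6.7, -0.2, -7.4], [48.0, 7.2, -0.2, -6.9], [52.0, 7.7, -0.2, -6.4], [56.0, 8.1, -0.2, -5.8], [60.0, 8.5, -0.2, -5.2]]
t 21.3 tcp [0.4847 0.2605 0.0831] F [-0.4  0.5 -0.7] gap 0.0237 j [-0.51  0.63 -0.04  1.86  0.04  0.64 -2.11] x-head 1.6
 shift mm [  70.8   -0.3 -124.7]
 turn [-0.14 -0.18 -0.01]  shift in turned axes [  70.4    0.  -124.9]
```

The tab is gripped (gap 23.7 mm against 24 mm). I swing the lid up in parts.

Call:
play_rows(rows=[0, 0, -0.005, 0, 0, 0, 0, 0, -0.005, 0, 0, 0, 0.0004, 0, -0.005, 0, 0, 0, 0.0005, 0, -0.005, 0, 0, 0, 0.0007, 0, -0.005, 0, 0, 0, 0.0009, 0, -0.005, 0, 0, 0, 0.001, 0, -0.005, 0, 0, 0, 0.0013, 0, -0.005, 0, 0, 0, 0.0014, 0, -0.0048, 0, 0, 0, 0.0015, 0, -0.0048, 0, 0, 0])

```text
time: 22.3
ee_pos: [0.4957, 0.2607, 0.1367]
tcp_rot: [-0.002, 1.0, 0.013, 0.004]
wrist_force: [3.4, 1.1, -3.7]
finger_gap: 0.0238
```

```bash
cat >>h.py <<'E'
OFF=np.array([.0006,.0016,-.0119])
def lid(robot,nxt):
    e=robot.observe()['ee_pos'];v=e-OFF-H;a=-v@AX;print("lid est",np.degrees(np.arctan2(v[2],a)-np.arctan2(.003,.146)).round(2),"r",np.hypot(a,v[2]).round(4))
    go(robot,arc(OFF,nxt),1.6)
E
python3 -c "
from h import *
from plant import robot
lid(robot,40)"
```

```text
lid est 21.56 r 0.1463
t 22.3 tcp [0.4957 0.2607 0.1367] F [ 3.4  1.1 -3.7] gap 0.0238 j [-0.5   0.57 -0.04  1.8   0.03  0.77 -2.1 ] x-head 1.5
 shift mm [ 21.5  -0.3 -39.4]
 turn [-0.23 -0.5  -0.08]  shift in turned axes [ 21.2  -0.1 -39.6]
```

Call:
play_rows(rows=[0.0017, 0, -0.0044, 0, -0.2, 0, 0.0018, 0, -0.0043, 0, 0, 0, 0.0019, 0, -0.0042, 0, 0, 0, 0.002, 0, -0.0041, 0, 0, 0, 0.0021, 0, -0.004, 0, 0, 0, 0.0022, 0, -0.0039, 0, 0, 0, 0.0023, 0, -0.0038, 0, 0, 0, 0.0024, 0, -0.0037, 0, 0, 0, 0.0025, 0, -0.0036, 0, 0, 0, 0.0026, 0, -0.0034, 0, 0, 0])

```text
time: 23.3
ee_pos: [0.5198, 0.2613, 0.178]
tcp_rot: [-0.002, 1.0, 0.013, 0.003]
wrist_force: [4.5, 1.5, -6.5]
finger_gap: 0.0237
```

```bash
python3 -c "
from h import *
from plant import robot
lid(robot,58)"
```

```text
lid est 40.27 r 0.1478
t 23.3 tcp [0.5198 0.2613 0.178 ] F [ 4.5  1.5 -6.5] gap 0.0237 j [-0.47  0.55 -0.04  1.69  0.03  0.9  -2.07] x-head 1.5
 shift mm [ 31.1  -0.4 -27.4]
 turn [-0.25 -0.37 -0.1 ]  shift in turned axes [ 30.9  -0.2 -27.6]
```

Call:
play_rows(rows=[0.003, 0, -0.003, 0, 0, 0, 0.003, 0, -0.003, 0, 0, 0, 0.003, 0, -0.003, 0, 0, 0, 0.0031, 0, -0.003, 0, 0, 0, 0.0032, 0, -0.0029, 0, 0, 0, 0.0032, 0, -0.0027, 0, 0, 0, 0.0032, 0, -0.0025, 0, 0, 0, 0.0032, 0, -0.0025, 0, 0, 0, 0.0032, 0, -0.0022, 0, 0, 0, 0, 0, 0, 0, 0, 0])

```text
time: 24.3
ee_pos: [0.5454, 0.2619, 0.2023]
tcp_rot: [-0.001, 1.0, 0.014, -0.003]
wrist_force: [2.7, 1.8, -6.6]
finger_gap: 0.023
```

```bash
python3 -c "
from h import *
from plant import robot
lid(robot,60)"
```

```text
lid est 53.95 r 0.149
t 24.3 tcp [0.5454 0.2619 0.2023] F [ 2.7  1.8 -6.6] gap 0.023 j [-0.45  0.56 -0.05  1.58  0.02  1.01 -2.05] x-head 1.6
 shift mm [ 9.6 -0.3 -5.8]
 turn [-0.11  0.32 -0.02]  shift in turned axes [ 9.6 -0.3 -5.7]
```

Call:
play_rows(rows=[0.003, 0, -0.002, 0, 0.3, 0, 0.003, 0, -0.0015, 0, 0, 0, 0.002, 0, -0.001, 0, 0, 0, 0.0015, 0, -0.001, 0, 0, 0, 0, 0, 0, 0, 0, 0, 0, 0, 0, 0, 0, 0, 0, 0, 0, 0, 0, 0, 0, 0, 0, 0, 0, 0, 0, 0, 0, 0, 0, 0, 0, 0, 0, 0, 0, 0])

```text
time: 25.3
ee_pos: [0.5535, 0.2621, 0.2077]
tcp_rot: [-0.0, 1.0, 0.014, -0.002]
wrist_force: [1.4, 1.7, -6.4]
finger_gap: 0.0237
```

```bash
python3 - <<'E'
from h import *
from plant import robot
import pickle
lid(robot,60)
o=robot.observe();d={n:robot.get_image(n) for n in("top","scene","wrist")};pickle.dump((o,d),open("im3.pkl","wb"))
t,s,w=[d[n]["image"] for n in("top","scene","wrist")]
c=np.zeros((600,800,3),np.uint8)
c[:300,:400]=cv2.resize(t[130:220,110:230],(400,300));c[:300,400:]=cv2.resize(s[160:280,410:570],(400,300))
c[300:,:480]=cv2.resize(w,(480,300));c[300:,480:]=cv2.resize(s[150:310,230:401],(320,300))
cv2.imwrite("pics/l1.png",c[:,:,::-1])
E
```

```text
lid est 57.66 r 0.1491
t 25.3 tcp [0.5535 0.2621 0.2077] F [ 1.4  1.7 -6.4] gap 0.0237 j [-0.45  0.57 -0.04  1.55  0.02  1.03 -2.04] x-head 1.6
 shift mm [ 1.6 -0.4 -0.3]
 turn [-0.05  0.27  0.04]  shift in turned axes [ 1.6 -0.4 -0.3]
```

View pics/l1.png

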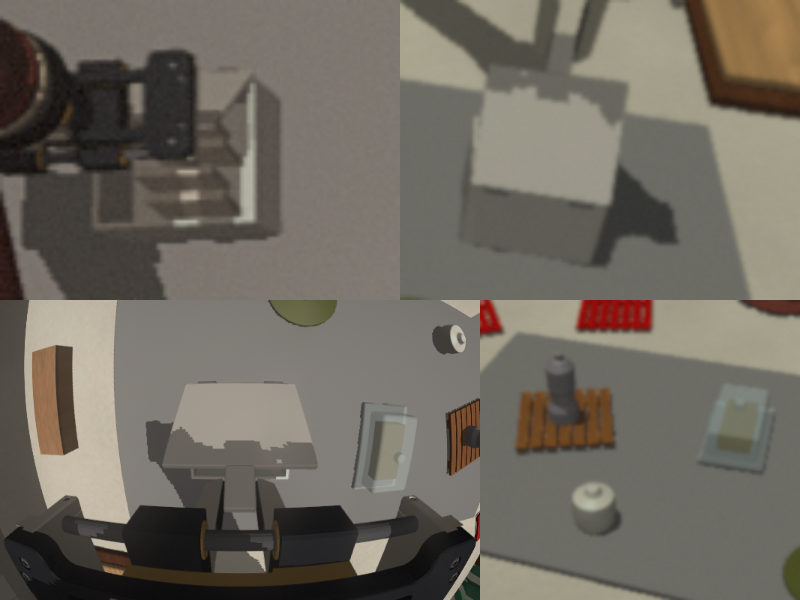

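The tab is in the jaws, the mill stands on the trivet and the other things are where they were. For an independent angle check I triangulate the lid's raised corners: wrist crop (163,467) and (317,467), scene crop (628,83) and (489,65).

```bash
python3 - <<'E'
from h import *
import pickle
o,d=pickle.load(open("im3.pkl","rb"));s=d["scene"];w=d["wrist"];e,q=o["ee_pos"],o["tcp_rot"]
W=np.array([(163,167),(317,167)])/.75
S=np.array([(228/2.5+410,83/2.5+160),(89/2.5+410,65/2.5+160)])
for a,b in zip(W,S):
    p1,p2=wcast(w,e,q,[a],.3)[0],wcast(w,e,q,[a],.1)[0];u=p2-p1
    p3,p4=cast(s,[b],.3)[0],cast(s,[b],.1)[0];v=p4-p3
    k=np.linalg.lstsq(np.c_[u,-v],p3-p1,rcond=None)[0];A,B=p1+k[0]*u,p3+k[1]*v;P=(A+B)/2
    r=P-H;x,z=-r@AX,r[2];print("corner",P.round(4),"gap",np.linalg.norm(A-B).round(4),"rad",np.hypot(x,z).round(4),"ang",np.degrees(np.arctan2(z,x)-np.arctan2(.006,.122)).round(1))
h=(cast(s,[(439.2,234.8),(492.8,242)],.097));print(h)
E
```

```text
corner [0.5625 0.3296 0.1919] gap 0.0032 rad 0.1195 ang 53.9
corner [0.5684 0.1977 0.1946] gap 0.0042 rad 0.1206 ang 55.5
[[0.64602066 0.20270887 0.097     ]
 [0.63710544 0.32882329 0.097     ]]
```

The camera check gives 54–58 degrees, depending on whether the edge I picked is the top or bottom one of the lid. The hinge arc gives 57.7. A small lift of about 3 degrees centres both.

Call:
play_rows(rows=[0.002, 0, -0.001, 0, 0.2, 0, 0.002, 0, -0.001, 0, 0, 0, 0.0015, 0, -0.001, 0, 0, 0, 0.001, 0, -0.0005, 0, 0, 0, 0, 0, 0, 0, 0, 0, 0, 0, 0, 0, 0, 0, 0, 0, 0, 0, 0, 0, 0, 0, 0, 0, 0, 0, 0, 0, 0, 0, 0, 0, 0, 0, 0, 0, 0, 0])

```text
time: 26.45
ee_pos: [0.5593, 0.2622, 0.2112]
tcp_rot: [-0.0, 1.0, 0.014, -0.002]
wrist_force: [1.2, 1.6, -6.0]
finger_gap: 0.0236
```

```bash
python3 - <<'E'
from h import *
from plant import robot
import pickle
lid(robot,60)
o=robot.observe();d={n:robot.get_image(n) for n in("scene","wrist")};pickle.dump((o,d),open("im4.pkl","wb"))
s,w=[d[n]["image"] for n in("scene","wrist")]
c=np.zeros((600,800,3),np.uint8)
c[:,:320]=cv2.resize(s[160:310,430:510],(320,600),interpolation=2)
c[:400,320:]=cv2.resize(w[90:250,210:430],(480,349),interpolation=2)[:400] if 0 else cv2.resize(w[80:280,200:440],(480,400),interpolation=2)
cv2.imwrite("pics/l2.png",c[:,:,::-1])
E
```

```text
lid est 60.27 r 0.1492
t 26.45 tcp [0.5593 0.2622 0.2112] F [ 1.2  1.6 -6. ] gap 0.0236 j [-0.45  0.57 -0.04  1.53  0.02  1.04 -2.04] x-head 1.7
 shift mm [-4.3 -0.4  3.1]
 turn [-0.02  0.21  0.06]  shift in turned axes [-4.3 -0.4  3.1]
```

View pics/l2.png

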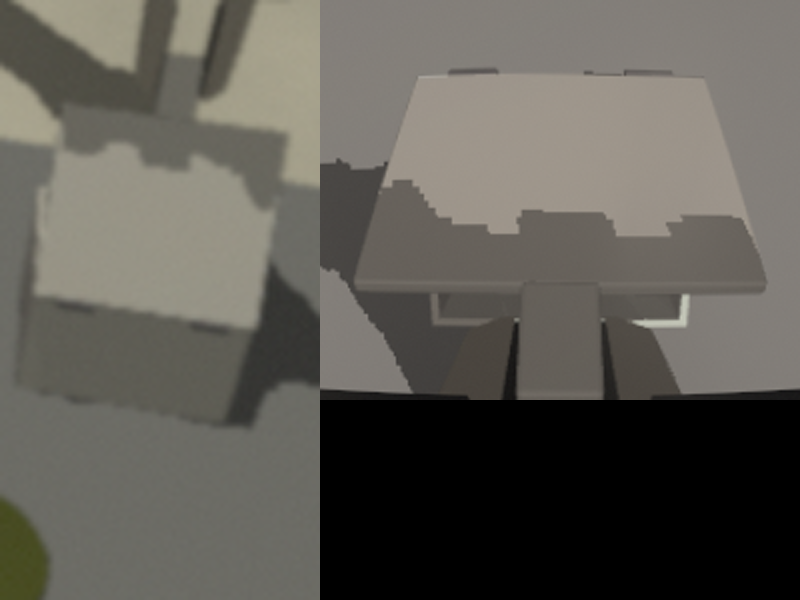

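Wrist crop: the top-face front corners are at (357,281) and (765,281), with the front face's lower edge at row 291. Scene crop: the raised corners are at (287,134) and (63,104).

```bash
python3 - <<'E'
from h import *
import pickle
o,d=pickle.load(open("im4.pkl","rb"));s=d["scene"];w=d["wrist"];e,q=o["ee_pos"],o["tcp_rot"]
# wrist only: ray meets circle of known radius about hinge (top edge: 122 x 6 mm; lower edge: 122 x 0)
for row,h,n in((220.5,.006,"top"),(225.3,0,"low")):
  for c in(218.5,422.5):
    p1,p2=wcast(w,e,q,[(c,row)],.3)[0],wcast(w,e,q,[(c,row)],.1)[0]
    k=np.linspace(0,1,20001)[:,None];r=p1+k*(p2-p1)-H;x=-r@AX;rad=np.hypot(x,r[:,2]);R0=np.hypot(.122,h)
    i=np.nonzero(np.diff(np.sign(rad-R0)))[0];i=i if len(i) else [np.argmin(rad)]
    print(n,c,"min rad",rad.min().round(4),[(np.degrees(np.arctan2(r[j,2],x[j])-np.arctan2(h,.122)).round(1),(r[j]+H).round(3)) for j in i])
for a,b in zip([(218.5,222),(422.5,222)],[(501.75,193.5),(445.75,186)]):
    p1,p2=wcast(w,e,q,[a],.3)[0],wcast(w,e,q,[a],.1)[0];u=p2-p1
    p3,p4=cast(s,[b],.3)[0],cast(s,[b],.1)[0];v=p4-p3
    k=np.linalg.lstsq(np.c_[u,-v],p3-p1,rcond=None)[0];A,B=p1+k[0]*u,p3+k[1]*v;P=(A+B)/2;r=P-H;x,z=-r@AX,r[2]
    print("tri",P.round(4),np.linalg.norm(A-B).round(4),"rad",np.hypot(x,z).round(4),"raw ang",np.degrees(np.arctan2(z,x)).round(1))
E
```

```text
top 218.5 min rad 0.0908 [(np.float64(59.8), array([0.572, 0.325, 0.2  ]))]
top 422.5 min rad 0.0909 [(np.float64(59.8), array([0.576, 0.197, 0.2  ]))]
low 218.5 min rad 0.0951 [(np.float64(60.3), array([0.568, 0.326, 0.198]))]
low 422.5 min rad 0.0952 [(np.float64(60.3), array([0.571, 0.196, 0.198]))]
tri [0.5686 0.3293 0.1949] 0.0038 rad 0.1189 raw ang 60.0
tri [0.5747 0.1979 0.1983] 0.0037 rad 0.1207 raw ang 61.7
```

Arc, wrist rays and triangulation all agree on about 58–60 degrees, and the pose held through the last rows. Handing in.

```bash
python3 -c "
from h import *
from plant import robot
lid(robot,60);print(np.abs(robot.observe()['qvel']).max());print(robot.close_job())"
```

```text
lid est 60.25 r 0.1492
t 26.55 tcp [0.5593 0.2622 0.2111] F [ 1.6  1.5 -5.7] gap 0.0236 j [-0.45  0.57 -0.04  1.53  0.02  1.04 -2.04] x-head 1.7
 shift mm [-4.2 -0.4  3.1]
 turn [-0.01  0.22  0.05]  shift in turned axes [-4.2 -0.4  3.1]
0.0015099767994033203
the job is handed in; nothing more can be done
None
```

I took the pepper mill off the box, stood it upright on the brown wooden trivet (not the red ones) and let go. I then lifted the lid by its tab to about 60° and handed the job in at 26.6 s with the gripper still holding it.

**Lid angle:** the hinge arc gave 60.3° and the wrist camera 59.8–60.3°. Triangulating the raised corners from two views was coarser, at about 57–62° depending on which lid edge is taken.

**Disagreement:** the gripped point came out 149 mm from the hinge instead of 146 mm. That suggests slight slip on the tab or a small hinge error, worth roughly 1°.

**Hold:** joint speeds were about 0 at the end and the jaws were 23.6 mm apart on the 24 mm tab.

**Other objects:** after I let go of the mill, the pictures showed it upright on the trivet. The butter dish, silicone lid and salt pot looked unmoved, though I judged that by eye only.

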